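# Pin the adjuster barrel and nip up its knurled lock ring

## Task

Take the red-headed holding pin from its wooden rack and drop it through the eye of the barrel's arm, fully home in the hole in the blue housing, so that the barrel cannot turn. Then turn the black knurled lock ring clockwise (seen from above) until you feel it come up against the spring washer, and a little further so that it is firmly nipped up, but stop well before the washer is crushed. The barrel must keep its setting; leave the pin in its hole, let go of everything and do not disturb the other things on the bench.

Things in the scene. Friction and masses are not known exactly. Their poses are not given: they have to be found in the camera images.
- pin_mid (a point): Half-way up the loose holding pin (60 g), on its axis, z up the pin. Pin 72 mm tall: steel shank 10 mm in diameter and 40 mm long with tapered foot; above it a red cylindrical head, 18 mm in diameter, 32 mm tall, to grip; the head's centre is 20 mm above this point. Starts upright in a wooden rack (60 x 90 x 35 mm, hole 22 mm deep), this point 49 mm above the bench.
- socket (a point): Mouth centre of the pin hole in the blue housing's base, 30 mm above the bench; hole vertical, 11.5 mm wide, 2 mm chamfer, 22 mm deep, 80 mm from the barrel axis; +x points level to that axis. The barrel's arm lies over it, 4 to 14 mm above. With the pin fully home pin_mid is 14 mm, and the centre of its red head 34 mm, above this point.
- lug_eye (a point): Centre of the eye in the end of the barrel's flat aluminium arm, at its upper face, 44 mm above the bench; arm 10 mm thick, eye 14 mm wide, over the pin hole to within about 1.5 mm. The arm is part of the barrel, which turns easily (0.04 N m) until pinned. Where the eye starts is the barrel's setting: keep it within 8 mm.
- ring_axis (a point): Centre of the black knurled lock ring, on the vertical barrel axis, 75 mm above the bench, fixed to the housing; -x points to the pin hole, z up. Ring 54 mm in diameter over the knurls (52 mm body), 18 mm tall (66 to 84 mm above the bench), above the housing's neck, 44 mm in diameter. Its fine thread hardly changes its height. Clockwise seen from above tightens.
- barrel_top (a point): Top centre of the steel barrel, 28 mm in diameter, 104 mm above the bench, standing up through the ring. Turning the ring takes about 0.25 N m and drags the barrel round unless it is pinned. The ring meets the washer after 0.5 to 1.0 rad of turn, different each time and not visible. The knurled rim is joined to the ring's core by a spring: it winds up 0.33 rad per N m.
- nip (a joint): Turn, in rad, of the ring's core past first contact with the brass washer: 0 while loose; it stays when let go. From contact the torque rises steadily as the rim winds up; the core yields above 0.4 N m, by 0.01 rad for each further 0.2 N m. Nipped up is 0.01 or more (0.6 N m); above 0.03 (1.0 N m) the washer is crushed: aim at 0.8 N m. The reading is noisy (0.01): feel the torque.
- spare_ring: Bystander: loose spare knurled ring lying on the bench, 52 mm in diameter, 18 mm tall. Leave alone.
- beaker: Bystander: grey beaker, 90 mm in diameter, 100 mm tall. Leave alone.
- bowl: Bystander: black mixing bowl, 140 mm in diameter, 70 mm tall. Leave alone.
- stopwatch: Bystander: orange stopwatch, 60 x 45 x 16 mm. Leave alone.
- scoop: Bystander: steel scoop, 110 x 60 x 30 mm. Leave alone.
- brush: Bystander: dusting brush. Leave alone.
- wrench: Bystander: steel wrench. Leave alone.
- bottle: Bystander: white bottle, 66 mm in diameter, 160 mm tall. Leave alone.

How it is judged:
By the outcome, as a careful person would: the job done as asked, in the order asked, and still so for the second after the job is handed in, with the robot touching nothing.
It also fails if it takes over 67 s, if anything falls off the work surface, if the arm or the gripper's body presses on something with over 40 N, if the wrist force passes 120 N, or if a joint passes its speed limit or range.

## Robot

A 6-joint arm with a two-finger parallel gripper is mounted at the origin on the work surface. World frame = base frame: x ahead of the robot, y to its left, z up, the work surface at z = 0. Lengths are in m, angles in rad, forces in N, time in s.
With the tool pointing down it reaches from about 0.325 to 0.75 m from the base axis. Payload 7.6 kg.
Tool frame: the origin (TCP) lies at the very end of the fingers, on their centre line; the grasp point (between the pads) lies 19 mm behind it; z points along the fingers, y is the line along which they close (so a half turn about z gives the same grasp; the last joint's range is limited). The gripper opens to 85 mm and grips with 20 to 120 N. Pads are 22 mm wide; open, the fingers measure 114 mm over their backs; the gripper's body (76 mm by 85 mm) begins 54 mm behind the grasp point. The pads swing forward as they close: fully open they stand 13 mm farther back than shut.
Start: joints at [-1.356, 0.052, 1.401, -0, 1.689, -0.07], TCP at [0.148, -0.504, 0.209] pointing down, gripper open.
Joint ranges: [-2.9, 2.9], [-0.91, 2.17], [0.12, 2.37], [-1.06, 4.2], [0.26, 2.73], [-2.93, 2.93]. Speed limits (rad/s): [2.57, 2.57, 3.01, 3.14, 3.14, 3.14].

## Interface

Orientations are given as a rotation vector (axis times angle).
In Python, from bench import ctrl, optics, ticket gives the robot as it stands.
- The arm moves only by the shell command python3 -m jog 'ROWS' [OPENING]. ROWS is JSON, a list of rows, each a list of 6 numbers: the shift along the tool's x, y, z in m, then the turn, a rotation vector about the tool's x, y, z in rad. A call has 1 to 12 rows; each row is the pose to reach, as a shift and turn from the pose commanded when the call began, along the tool's axes at that moment; what a row does not reach only later rows make up. A row lasts 1/12 s, in which the tool goes at most 41.7 mm and 7.16 degrees, less where a joint would pass 70% of its speed; a pose out of reach is approached as far as the arm can. A call with a gripper value outside its range is refused whole. OPENING is the closure, from 0 (fully open) to 1 (shut), set as the call begins (- or left out, the last holds). The fingers move at their own pace and stop on an object; the grip force is fixed at half the most. Time passes only in rows, so rows that repeat a pose let the fingers close. It gives the time, the measured TCP pose, the force, the opening and the grip force at its end, in the units of the state.
- ctrl.get_obs(): the state, without advancing time (a new reading comes with each control period).
- optics.snapshot(name): name is "scene" or "top" or "wrist"; returns a dict with "frame" (384x512x3 uint8, red, green, blue), "K" (3x3 intrinsics, pixels), "pose" (4x4, takes a point from camera to world coordinates). Camera axes: x right, y up, looking along -z (the intrinsics and any distortion apply to the point x, -y, -z); pixel columns grow to the right and rows downward; lengths in m; the calibration is good to about 2 mm. A picture is of the moment at which its call begins. There is no depth.
- ticket.finish_job(): hands the job in; it is judged then, once.
The state is a dict: "time": time; "joint_positions": joint angles; "qvel": joint speeds; "joint_torque": joint torques, N m; "tcp_pos": TCP position; "orientation": TCP orientation; "wrist_force": force on the tool from outside, world axes, zero at the start; "moment": the same for the moment, N m; "width": opening from 0.0 (shut) to 1.0 (fully open); "finger_force": force on a finger pad.
Only numpy, scipy, OpenCV 4.12 (cv2) and the standard library are available. Lean on these libraries where they do the work, as an engineer would, in place of code of your own. Each camera call takes 0.05 s, during which the arm holds its last target. There are 200 camera calls.

## Working session

There is one attempt and no reset: what is moved stays moved. The work goes in short steps, Python scripts to look and compute and a shell command to move; the robot and the scene stay as the last step left them, time stands still between calls to the robot, and variables do not carry over. Pictures are saved under pics/ and viewed, at most 10 in all, crops included, and the job is handed in when it is done.

```bash
ls; mkdir -p pics
python3 - <<'E'
from bench import ctrl, optics
import cv2,numpy as np
o=ctrl.get_obs(); print({k:np.round(v,3) for k,v in o.items()})
fs=[]
for n in("scene","top"):
    s=optics.snapshot(n); cv2.imwrite(f"pics/{n}0.png",s["frame"][:,:,::-1]); np.savez(f"pics/{n}0.npz",**{k:v for k,v in s.items()})
    print(n,s.keys(),s["K"].round(1).tolist(),s["pose"].round(3).tolist())
    fs.append(s["frame"][:,:,::-1])
E
```

```text
pics
{'time': np.float64(0.0), 'joint_positions': array([-1.356,  0.053,  1.402,  0.   ,  1.689, -0.07 ]), 'qvel': array([ 0.   , -0.   , -0.003, -0.001,  0.   ,  0.001]), 'joint_torque': array([ 2.0000e-03, -3.8167e+01, -3.6018e+01,  0.0000e+00,  6.0000e-03,
       -0.0000e+00]), 'tcp_pos': array([ 0.147, -0.504,  0.208]), 'orientation': array([-3.108, -0.446,  0.   ]), 'wrist_force': array([ 0.409,  0.393, -0.761]), 'moment': array([-0.006,  0.04 ,  0.023]), 'finger_force': np.float64(0.0), 'width': np.float64(1.002)}
scene dict_keys(['frame', 'K', 'pose']) [[436.9, 0.0, 252.5], [0.0, 436.9, 190.1], [0.0, 0.0, 1.0]] [[-0.649, -0.529, 0.548, 1.255], [0.761, -0.439, 0.478, 0.529], [-0.012, 0.727, 0.687, 0.898], [0.0, 0.0, 0.0, 1.0]]
top dict_keys(['frame', 'K', 'pose']) [[362.2, 0.0, 259.4], [0.0, 362.2, 192.2], [0.0, 0.0, 1.0]] [[0.028, 0.993, -0.113, 0.504], [-1.0, 0.029, 0.005, -0.001], [0.008, 0.113, 0.994, 1.177], [0.0, 0.0, 0.0, 1.0]]
```

View pics/top0.png

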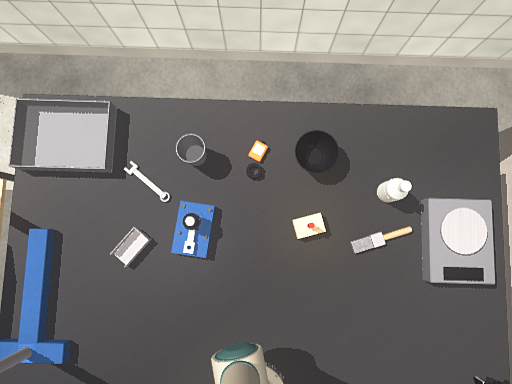

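View pics/scene0.png

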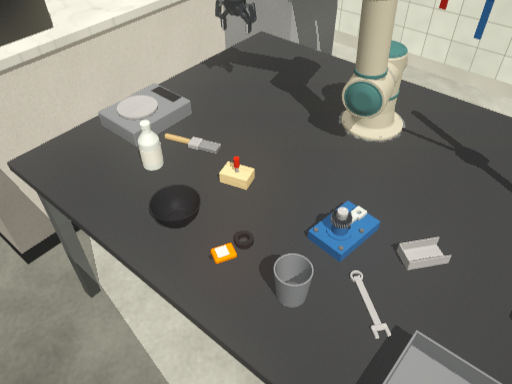

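The top view shows the red pin head in the rack at (311,226), the blue housing at (193,230) with the barrel at (191,220), and the arm's eye near (188,247). In the scene view the pin is at (237,161), the barrel top at (343,212) and the arm end at (358,213).

```bash
cat > h.py <<'E'
import numpy as np, cv2
from bench import ctrl, optics
from scipy.spatial.transform import Rotation as R
def ray(s,u,v):
    d=np.linalg.inv(s["K"])@[u,v,1]; d=s["pose"][:3,:3]@(d*[1,-1,-1]); return s["pose"][:3,3],d/np.linalg.norm(d)
def plane(s,u,v,z):
    o,d=ray(s,u,v); return o+d*(z-o[2])/d[2]
def tri(*obs):
    A=np.zeros((3,3));b=np.zeros(3);rs=[ray(*x) for x in obs]
    for o,d in rs:
        P=np.eye(3)-np.outer(d,d);A+=P;b+=P@o
    p=np.linalg.solve(A,b); return p,[np.linalg.norm(np.cross(p-o,d))*1e3 for o,d in rs]
def proj(s,p):
    q=s["pose"][:3,:3].T@(np.array(p)-s["pose"][:3,3])*[1,-1,-1]; q=s["K"]@q; return q[:2]/q[2]
def blobs(m,amin=10):
    n,l,st,c=cv2.connectedComponentsWithStats(m.astype(np.uint8)); return [(st[i].tolist(),c[i].round(2).tolist()) for i in range(1,n) if st[i][4]>=amin]
def red(f):
    f=f.astype(int); return (f[...,0]>110)&(f[...,1]<70)&(f[...,2]<70)
def tool(p,pos=None):  # world point -> tool-frame offset from the measured TCP
    o=ctrl.get_obs(); return R.from_rotvec(o["orientation"]).inv().apply(np.array(p)-o["tcp_pos"])
E
python3 - <<'E'
from h import *
S={n:dict(np.load(f"pics/{n}0.npz")) for n in("scene","top")}
c={}
for n,s in S.items():
    print(n,blobs(red(s["frame"]),5)); f=s["frame"]
w={"scene":(300,180,100,80),"top":(160,190,70,80)}
ims=[]
for n,(x,y,a,b) in w.items():
    ims.append(cv2.resize(S[n]["frame"][y:y+b,x:x+a,::-1],None,fx=5,fy=5,interpolation=cv2.INTER_NEAREST)[:400,:400])
cv2.imwrite("pics/c1.png",np.hstack([cv2.resize(i,(400,400*i.shape[0]//i.shape[1]))[:400] if 0 else cv2.copyMakeBorder(i,0,400-i.shape[0],0,400-i.shape[1],0) for i in ims]))
E
```

```text
scene [([440, 0, 8, 9, 55], [443.33, 3.82]), ([233, 156, 7, 12, 64], [236.09, 161.45])]
top []
```

View pics/c1.png

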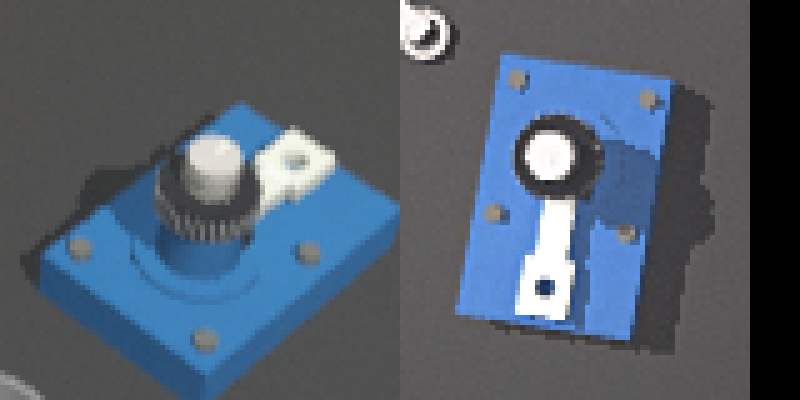

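The crop shows, in full-frame pixels: barrel top at about (342.4,209.3) in scene and (189.5,220.5) in top; eye at about (358.6,211.6) in scene and (188.5,247) in top.

Run:
```python
from h import *
S={n:dict(np.load(f"pics/{n}0.npz")) for n in("scene","top")}
s,t=S["scene"],S["top"]
f=t["frame"].astype(int); m=(f[...,0]>120)&(f[...,0]-f[...,1]>60)&(f[...,0]-f[...,2]>60)
print(blobs(m,4))
for b in blobs(m,4):
    u,v=b[1]
    if 295<u<325: print("pin head",tri((s,236.1,161.45),(t,u,v)))
print("barrel",tri((s,342.4,209.3),(t,189.5,220.5)), plane(t,189.5,220.5,.104))
print("eye",tri((s,358.6,211.6),(t,188.5,247)),plane(t,188.5,247,.044),plane(s,358.6,211.6,.044))
w=optics.snapshot("wrist"); o=ctrl.get_obs()
T=R.from_rotvec(o["orientation"]).as_matrix(); print("cam in tool",(T.T@(w["pose"][:3,3]-o["tcp_pos"])).round(3),(T.T@w["pose"][:3,:3]).round(3).tolist(),w["K"].round(0).tolist(), T.round(3).tolist())
```

```text
[([248, 140, 20, 22, 64], [257.81, 151.36]), ([307, 223, 8, 6, 32], [310.81, 225.12])]
pin head (array([ 0.5324925 , -0.16527494,  0.06964975]), [np.float64(1.0552444260857836), np.float64(1.0552444260858842)])
barrel (array([0.53484562, 0.19765976, 0.10709461]), [np.float64(1.1144897101389881), np.float64(1.1144897101390732)]) [0.53552802 0.19727401 0.104     ]
eye (array([0.45499455, 0.20862555, 0.04202777]), [np.float64(1.0468229886642693), np.float64(1.046822988664201)]) [0.45563196 0.20735465 0.044     ] [0.45612234 0.21016802 0.044     ]
cam in tool [ 0.074  0.001 -0.164] [[-0.0, 0.958, 0.288], [1.0, -0.0, 0.001], [0.001, 0.288, -0.958]] [[283.0, 0.0, 257.0], [0.0, 283.0, 194.0], [0.0, 0.0, 1.0]] [[0.96, 0.281, -0.0], [0.281, -0.96, 0.001], [0.0, -0.001, -1.0]]
```

```bash
python3 -m jog '[[0.464,-0.217,0.05,0,0,-1.4],[0.464,-0.217,0.05,0,0,-1.4],[0.464,-0.217,0.05,0,0,-1.4],[0.464,-0.217,0.05,0,0,-1.4],[0.464,-0.217,0.05,0,0,-1.4],[0.464,-0.217,0.05,0,0,-1.4],[0.464,-0.217,0.05,0,0,-1.4],[0.464,-0.217,0.05,0,0,-1.4],[0.464,-0.217,0.05,0,0,-1.4],[0.464,-0.217,0.05,0,0,-1.4],[0.464,-0.217,0.05,0,0,-1.4],[0.464,-0.217,0.05,0,0,-1.4]]' 0
python3 - <<'E'
from h import *
o=ctrl.get_obs(); print({k:np.round(o[k],3) for k in("time","joint_positions","tcp_pos","orientation")})
print("remaining (tool)",tool([.5325,-.165,.158]))
E
```

```text
time: 1.15
tcp_pos: [0.5221, -0.1731, 0.1602]
orientation: [-2.083, -2.351, 0.0]
wrist_force: [0.4, -0.5, 0.4]
width: 1.006
finger_force: 0.0
{'time': np.float64(1.15), 'joint_positions': array([-0.387,  0.142,  1.402, -0.   ,  1.597, -0.508]), 'tcp_pos': array([ 0.522, -0.173,  0.16 ]), 'orientation': array([-2.083, -2.351,  0.   ])}
remaining (tool) [0.00678132 0.0113209  0.00220654]
```

```bash
cat > pin.py <<'E'
import sys
from h import *
s=optics.snapshot("wrist"); n=sys.argv[1]; np.savez(f"pics/{n}.npz",**s)
f=s["frame"].astype(int); m=(f[...,0]>90)&(f[...,0]-f[...,1]>60)&(f[...,0]-f[...,2]>60)
cv2.imwrite(f"pics/{n}.png",s["frame"][:,:,::-1])
for b in blobs(m,100): print(b, plane(s,*b[1],.069).round(4))
print(ctrl.get_obs()["tcp_pos"].round(4))
E
python3 -m jog '[[0.007,0.011,0.002,0,0,0],[0.007,0.011,0.002,0,0,0],[0.007,0.011,0.002,0,0,0],[0.007,0.011,0.002,0,0,0]]'
python3 pin.py w1
python3 -m jog '[[-0.03,0,0.03,0,0,0],[-0.03,0,0.03,0,0,0],[-0.03,0,0.03,0,0,0],[-0.03,0,0.03,0,0,0],[-0.03,0,0.03,0,0,0]]'
python3 pin.py w2
```

```text
time: 1.48
tcp_pos: [0.5303, -0.1676, 0.1586]
orientation: [-2.093, -2.343, 0.001]
wrist_force: [-0.2, 0.1, -0.0]
width: 1.0
finger_force: 0.0
([480, 0, 32, 68, 615], [497.42, 37.72]) [ 0.7082 -0.019   0.069 ]
([251, 175, 20, 27, 418], [260.61, 187.9]) [ 0.5337 -0.1648  0.069 ]
[ 0.5303 -0.1678  0.1588]
time: 1.95
tcp_pos: [0.5346, -0.1968, 0.13]
orientation: [2.091, 2.342, 0.001]
wrist_force: [0.3, -0.0, 0.2]
width: 0.998
finger_force: 0.0
([249, 148, 23, 28, 498], [259.83, 162.27]) [ 0.5338 -0.165   0.069 ]
[ 0.5348 -0.1966  0.1301]
```

View pics/w1.png

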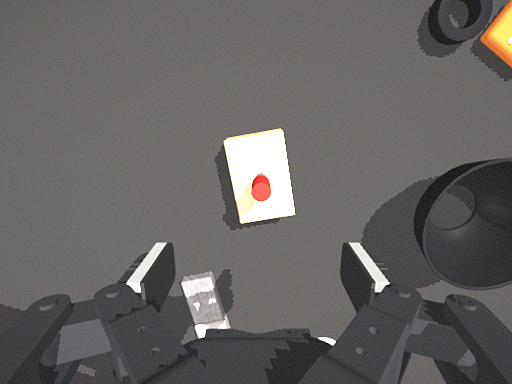

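The wrist view shows the red head at (261,188) standing in the rack, with nothing within the fingers' reach.

Run:
```python
from h import *
a,b=[dict(np.load(f"pics/{n}.npz")) for n in("w1","w2")]
p,e=tri((a,260.6,187.9),(b,259.8,162.3)); print(p,e); print(tool([.5338,-.165,.057]))
```

```text
[ 0.53387778 -0.16551397  0.06627505] [np.float64(0.02918099964008886), np.float64(0.029180999640118405)]
[0.03157853 0.00244201 0.0730571 ]
```

```bash
python3 -m jog '[[0.032,0.0025,0.01,0,0,0],[0.032,0.0025,0.02,0,0,0],[0.032,0.0025,0.03,0,0,0],[0.032,0.0025,0.045,0,0,0],[0.032,0.0025,0.06,0,0,0],[0.032,0.0025,0.068,0,0,0],[0.032,0.0025,0.073,0,0,0],[0.032,0.0025,0.073,0,0,0],[0.032,0.0025,0.073,0,0,0]]' 0
python3 -m jog '[[0,0,0,0,0,0],[0,0,0,0,0,0],[0,0,0,0,0,0],[0,0,0,0,0,0],[0,0,0,0,0,0],[0,0,0,0,0,0],[0,0,0,0,0,0],[0,0,0,0,0,0],[0,0,0,0,0,0],[0,0,0,0,0,0]]' 1
```

```text
time: 2.75
tcp_pos: [0.5336, -0.1647, 0.0561]
orientation: [2.091, 2.344, 0.0]
wrist_force: [-0.1, -0.3, 0.4]
width: 0.998
finger_force: 0.0
time: 3.58
tcp_pos: [0.5335, -0.1645, 0.056]
orientation: [2.091, 2.344, 0.0]
wrist_force: [0.1, 0.7, 3.2]
width: 0.165
finger_force: 58.6
```

```bash
python3 -m jog '[[0,0,-0.03,0,0,0],[0,0,-0.06,0,0,0],[0,0,-0.1,0,0,0],[0,0,-0.12,0,0,0],[0,0,-0.12,0,0,0]]'
python3 -m jog '[[0.34,-0.041,0,0,0,-1.32],[0.34,-0.041,0,0,0,-1.32],[0.34,-0.041,0,0,0,-1.32],[0.34,-0.041,0,0,0,-1.32],[0.34,-0.041,0,0,0,-1.32],[0.34,-0.041,0,0,0,-1.32],[0.34,-0.041,0,0,0,-1.32],[0.34,-0.041,0,0,0,-1.32],[0.34,-0.041,0,0,0,-1.32],[0.34,-0.041,0,0,0,-1.32],[0.34,-0.041,0,0,0,-1.32],[0.34,-0.041,0,0,0,-1.32]]'
python3 -m jog '[[0,0,0,0,0,0],[0,0,0,0,0,0],[0,0,0,0,0,0]]'
python3 - <<'E'
from h import *
s=optics.snapshot("wrist"); np.savez("pics/w3.npz",**s); cv2.imwrite("pics/w3.png",s["frame"][:,:,::-1])
o=ctrl.get_obs(); print(o["joint_positions"].round(2),R.from_rotvec(o["orientation"]).as_matrix().round(3).tolist())
E
```

```text
time: 4.0
tcp_pos: [0.5353, -0.1652, 0.1815]
orientation: [2.085, 2.338, 0.005]
wrist_force: [-0.5, 0.2, -0.5]
width: 0.159
finger_force: 59.0
time: 5.0
tcp_pos: [0.4532, 0.169, 0.1741]
orientation: [-0.209, -3.132, 0.001]
wrist_force: [-0.5, -1.0, -0.6]
width: 0.16
finger_force: 59.0
time: 5.25
tcp_pos: [0.4538, 0.1684, 0.1752]
orientation: [-0.218, -3.133, 0.001]
wrist_force: [0.0, -0.1, 0.1]
width: 0.163
finger_force: 59.0
[ 0.28 -0.05  1.57 -0.    1.62 -1.15] [[-0.99, 0.138, -0.0], [0.138, 0.99, -0.0], [0.0, -0.0, -1.0]]
```

View pics/w3.png

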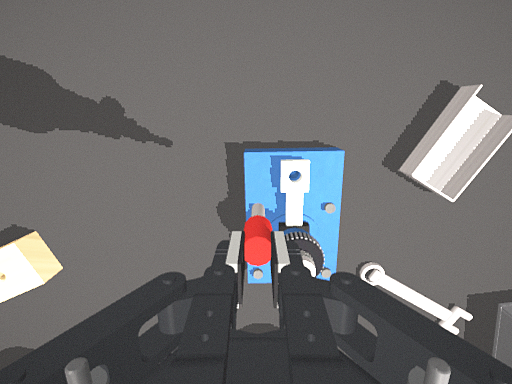

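The wrist view shows the arm's eye at (295,176), with the pin held upright with its head at (257,240) and its shank up to (258,207).

```bash
cat > eye.py <<'E'
import sys
from h import *
def find(s,g):
    u,v=map(int,g); r=24; f=s["frame"][v-r:v+r,u-r:u+r].astype(int)
    m=f.min(2)<130
    c=[b for b in blobs(m,15) if b[0][0]>0 and b[0][1]>0 and b[0][0]+b[0][2]<2*r and b[0][1]+b[0][3]<2*r]
    return [(b[0],[b[1][0]+u-r,b[1][1]+v-r]) for b in c]
E
python3 -m jog '[[0,0,0.02,0,0,0],[0,0.02,0.02,0,0,0],[0,0.02,0.02,0,0,0],[0,0.02,0.02,0,0,0],[0,0.02,0.02,0,0,0],[0,0.02,0.02,0,0,0]]'
python3 - <<'E'
from eye import *
a=dict(np.load("pics/w3.npz")); s=optics.snapshot("wrist"); np.savez("pics/w4.npz",**s); cv2.imwrite("pics/w4.png",s["frame"][:,:,::-1])
e=find(a,(295,176)); print(e,[plane(a,*b[1],.044) for b in e])
e2=find(s,proj(s,plane(a,295,176,.044))); print(e2,[plane(s,*b[1],.044) for b in e2])
if e and e2: print(tri((a,*e[0][1]),(s,*e2[0][1])))
# shank foot: pixel column vs depth
o=ctrl.get_obs(); 
for z in(0.019+.008-.036,): pass
f=s["frame"].astype(int)
m=(f[...,0]-f[...,1]>60)&(f[...,0]-f[...,2]>60); print("red",blobs(m,100))
p=o["tcp_pos"]; print(p,"TCP-axis foot/head px",proj(s,p+[0,0,-.043]),proj(s,p+[0,0,.013]))
E
```

```text
time: 5.8
tcp_pos: [0.4569, 0.1881, 0.1561]
orientation: [0.216, 3.133, 0.0]
wrist_force: [-1.0, -0.5, -1.0]
width: 0.158
finger_force: 59.1
[([18, 19, 12, 10, 82], [294.44, 175.39])] [array([0.45484758, 0.20818578, 0.044     ])]
[([19, 20, 12, 10, 94], [277.32, 179.26])] [array([0.45488336, 0.20852541, 0.044     ])]
(array([0.45618431, 0.20872636, 0.03870888]), [np.float64(0.03604627939995842), np.float64(0.036046279400054206)])
red [([244, 215, 28, 52, 1243], [257.27, 240.62])]
[0.45685306 0.18810915 0.15603992] TCP-axis foot/head px [257.524421   206.45152849] [257.63033705 238.04336139]
```

View pics/w4.png

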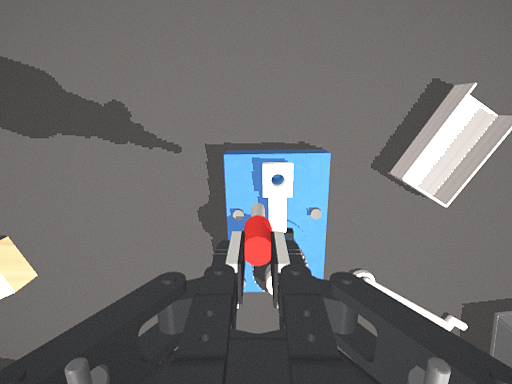

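```bash
python3 -m jog '[[0.0045,0.0202,0.02,0,0,0],[0.0045,0.0202,0.04,0,0,0],[0.0045,0.0202,0.055,0,0,0],[0.0045,0.0202,0.062,0,0,0],[0.0045,0.0202,0.062,0,0,0],[0.0045,0.0202,0.062,0,0,0],[0.0045,0.0202,0.062,0,0,0]]'
python3 - <<'E'
from eye import *
s=optics.snapshot("wrist"); t=optics.snapshot("top"); sc=optics.snapshot("scene")
i=[cv2.resize(s["frame"][120:280,180:340],(400,400)),cv2.resize(sc["frame"][160:260,300:400],(400,400),interpolation=cv2.INTER_NEAREST)]
cv2.imwrite("pics/c5.png",np.hstack(i)[:,:,::-1]); o=ctrl.get_obs(); print(o["tcp_pos"]); print(tool([.4552,.2085,.051]))
E
```

```text
time: 6.43
tcp_pos: [0.4557, 0.2092, 0.095]
orientation: [0.215, 3.132, 0.001]
wrist_force: [-0.1, -0.2, -0.6]
width: 0.165
finger_force: 59.1
[0.45553541 0.20923713 0.0947376 ]
[ 0.00031081 -0.00081181  0.04373646]
```

View pics/c5.png

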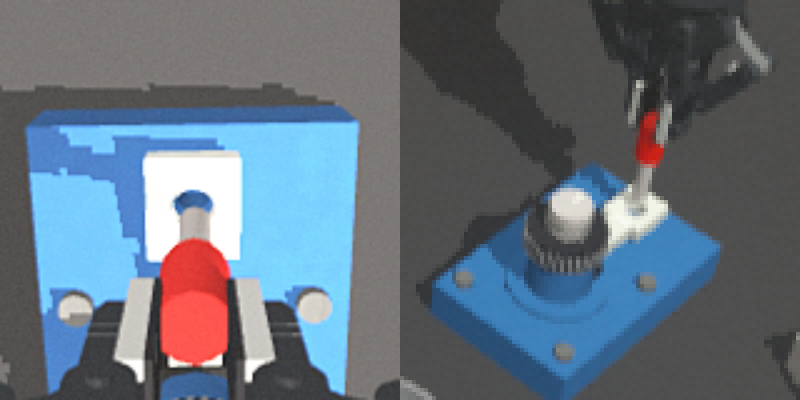

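The pin foot is laterally centred over the eye (left crop, 194,210) and just above it. Descending in steps.

```bash
python3 -m jog '[[0,-0.0005,0.007,0,0,0],[0,-0.0005,0.012,0,0,0],[0,-0.0005,0.016,0,0,0],[0,-0.0005,0.019,0,0,0],[0,-0.0005,0.022,0,0,0],[0,-0.0005,0.025,0,0,0],[0,-0.0005,0.027,0,0,0],[0,-0.0005,0.027,0,0,0]]'
```

```text
time: 7.25
tcp_pos: [0.4546, 0.2086, 0.0661]
orientation: [-0.215, -3.134, 0.001]
wrist_force: [-0.2, 0.8, -0.5]
width: 0.171
finger_force: 59.1
```

```bash
python3 -m jog '[[0,0,0.003,0,0,0],[0,0,0.006,0,0,0],[0,0,0.009,0,0,0],[0,0,0.011,0,0,0],[0,0,0.013,0,0,0],[0,0,0.0145,0,0,0],[0,0,0.0145,0,0,0]]'
```

```text
time: 7.83
tcp_pos: [0.4547, 0.2086, 0.0517]
orientation: [-0.215, -3.134, 0.0]
wrist_force: [0.9, -0.8, -0.4]
width: 0.171
finger_force: 59.1
```

```bash
python3 -m jog '[[0,0,0,0,0,0],[0,0,0,0,0,0],[0,0,0,0,0,0],[0,0,0,0,0,0],[0,0,0,0,0,0],[0,0,0,0,0,0]]' 0.5
python3 -m jog '[[0,0,-0.005,0,0,0],[0,0,-0.015,0,0,0],[0,0,-0.03,0,0,0],[0,0,-0.06,0,0,0],[0,0,-0.09,0,0,0],[0,0,-0.11,0,0,0],[0,0,-0.11,0,0,0],[0,0,-0.11,0,0,0],[0,0,-0.11,0,0,0]]'
python3 - <<'E'
from eye import *
S={n:optics.snapshot(n) for n in("scene","top","wrist")}
L=[]
for n,s in S.items():
    np.savez(f"pics/{n}6.npz",**s); f=s["frame"].astype(int); m=(f[...,0]>90)&(f[...,0]-f[...,1]>60)&(f[...,0]-f[...,2]>60)
    print(n,blobs(m,15),"expected",proj(s,[.4547,.2086,.064]))
s=S["wrist"]; cv2.imwrite("pics/w6.png",s["frame"][:,:,::-1])
E
```

```text
time: 8.33
tcp_pos: [0.4549, 0.2087, 0.0522]
orientation: [0.215, 3.134, -0.0]
wrist_force: [-0.0, -0.3, 0.4]
width: 0.498
finger_force: 0.0
time: 9.08
tcp_pos: [0.4545, 0.2085, 0.1617]
orientation: [-0.215, -3.134, 0.001]
wrist_force: [0.2, -0.4, 0.2]
width: 0.498
finger_force: 0.0
scene [([356, 199, 9, 14, 89], [359.92, 205.48]), ([211, 243, 26, 21, 234], [224.21, 254.07])] expected [359.52069628 205.83468527]
top [([248, 140, 20, 22, 72], [257.85, 151.51])] expected [186.84608926 247.54719532]
wrist [([249, 178, 18, 26, 384], [257.64, 190.33])] expected [257.86514096 188.63900149]
```

View pics/w6.png

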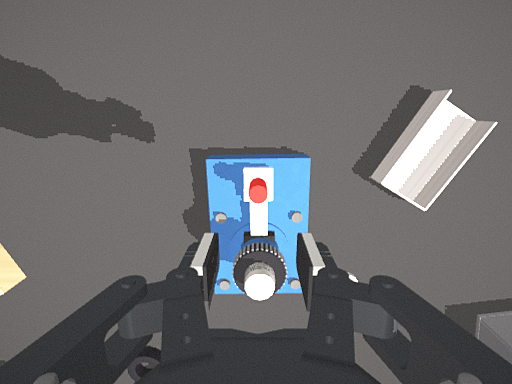

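The pin head sits at (258,190), centred on the eye at the expected home position. The ring is at (260,268) and the barrel top at (260,287).

```bash
python3 -m jog '[[-0.01,0,-0.02,0,0,0],[-0.04,0,-0.03,0,0,0],[-0.06,0,-0.03,0,0,0],[-0.075,0,-0.03,0,0,0],[-0.081,0,-0.03,0,0,0],[-0.081,0,-0.03,0,0,0],[-0.081,0,-0.03,0,0,0],[-0.081,0,-0.03,0,0,0]]' 0
python3 - <<'E'
from eye import *
s=optics.snapshot("wrist"); np.savez("pics/w7.npz",**s); cv2.imwrite("pics/w7.png",s["frame"][:,:,::-1])
f=s["frame"].astype(int); m=(f.min(2)>190); o=ctrl.get_obs(); print(o["tcp_pos"],proj(s,[.535,.1975,.104]))
for b in blobs(m,80): print(b,plane(s,*b[1],.104))
E
```

```text
time: 9.9
tcp_pos: [0.5343, 0.1978, 0.1918]
orientation: [-0.214, -3.133, 0.0]
wrist_force: [-0.4, -0.5, -0.4]
width: 0.996
finger_force: 0.0
[0.53433071 0.19786982 0.19202524] [257.27200463 191.43207533]
([378, 6, 113, 129, 4680], [425.56, 74.53]) [0.45432221 0.3488896  0.104     ]
([243, 85, 30, 72, 1384], [258.04, 118.55]) [0.47032995 0.20704943 0.104     ]
([244, 177, 30, 30, 682], [258.81, 191.21]) [0.53498159 0.19894236 0.104     ]
([332, 207, 115, 76, 1717], [388.19, 243.52]) [0.60519983 0.31755727 0.104     ]
([504, 275, 8, 57, 288], [508.57, 306.92]) [0.69686724 0.44313148 0.104     ]
```

View pics/w7.png

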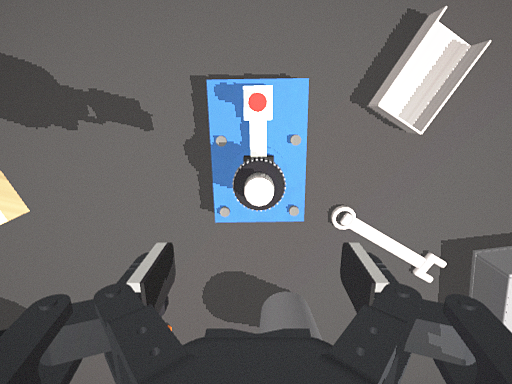

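The barrel top is at (259,191) with the ring around it, and the pin is home at (258,102). I estimate the axis at (0.535, 0.198). Descending over the ring and gripping.

```bash
python3 -m jog '[[-0.0006,0.0004,0.03,0,0,0],[-0.0006,0.0004,0.06,0,0,0],[-0.0006,0.0004,0.09,0,0,0],[-0.0006,0.0004,0.11,0,0,0],[-0.0006,0.0004,0.125,0,0,0],[-0.0006,0.0004,0.135,0,0,0],[-0.0006,0.0004,0.14,0,0,0],[-0.0006,0.0004,0.14,0,0,0],[-0.0006,0.0004,0.14,0,0,0]]' 0
python3 -m jog '[[0,0,0,0,0,0],[0,0,0,0,0,0],[0,0,0,0,0,0],[0,0,0,0,0,0],[0,0,0,0,0,0],[0,0,0,0,0,0]]' 1
python3 - <<'E'
from h import *
o=ctrl.get_obs(); print({k:np.round(o[k],3) for k in("time","joint_positions","tcp_pos","moment","wrist_force","joint_torque","width")})
E
```

```text
time: 10.7
tcp_pos: [0.5361, 0.1981, 0.0531]
orientation: [0.214, 3.133, 0.001]
wrist_force: [-0.5, 0.4, -0.3]
width: 1.0
finger_force: 0.0
time: 11.2
tcp_pos: [0.5365, 0.1988, 0.0539]
orientation: [0.214, 3.132, 0.003]
wrist_force: [-1.5, 2.3, 5.0]
width: 0.568
finger_force: 60.8
{'time': np.float64(11.2), 'joint_positions': array([ 2.900e-01,  2.850e-01,  1.457e+00,  1.000e-03,  1.398e+00,
       -1.145e+00]), 'tcp_pos': array([0.536, 0.199, 0.054]), 'moment': array([ 0.332,  0.27 , -0.006]), 'wrist_force': array([-1.509,  2.341,  4.989]), 'joint_torque': array([-1.4860e+00, -4.1983e+01, -3.1402e+01, -6.5800e-01, -2.5200e-01,
       -5.0000e-03]), 'width': np.float64(0.568)}
```

```bash
cat > m.py <<'E'
from h import *
o=ctrl.get_obs(); x=R.from_rotvec(o["orientation"]).as_matrix()[:,0]
print("yaw",round(np.arctan2(x[1],x[0]),4),"Mz",o["moment"].round(3),"F",o["wrist_force"].round(1),"tq6",o["joint_torque"][5].round(3),"j6",o["joint_positions"][5].round(3),"tcp",o["tcp_pos"].round(4))
E
python3 m.py
python3 -m jog '[[0,0,0,0,0,0.05],[0,0,0,0,0,0.1],[0,0,0,0,0,0.15],[0,0,0,0,0,0.15],[0,0,0,0,0,0.15]]' |tail -2; python3 m.py
python3 -m jog '[[0,0,0,0,0,0.05],[0,0,0,0,0,0.1],[0,0,0,0,0,0.15],[0,0,0,0,0,0.15],[0,0,0,0,0,0.15]]' |tail -2; python3 m.py
```

```text
yaw 3.0052 Mz [ 0.332  0.27  -0.006] F [-1.5  2.3  5. ] tq6 -0.005 j6 -1.145 tcp [0.5365 0.1988 0.0539]
width: 0.569
finger_force: 60.9
yaw 2.8553 Mz [0.159 0.291 0.196] F [-2.   1.5  6.3] tq6 0.332 j6 -0.995 tcp [0.5364 0.1986 0.0538]
width: 0.569
finger_force: 60.9
yaw 2.7052 Mz [0.033 0.427 0.256] F [-1.9  0.5  6.5] tq6 0.337 j6 -0.845 tcp [0.5363 0.1984 0.0538]
```

```bash
python3 -m jog '[[0,0,0,0,0,0.07],[0,0,0,0,0,0.14],[0,0,0,0,0,0.2],[0,0,0,0,0,0.2],[0,0,0,0,0,0.2]]' |tail -2; python3 m.py
python3 -m jog '[[0,0,0,0,0,0.05],[0,0,0,0,0,0.05],[0,0,0,0,0,0.05]]' |tail -1; python3 m.py
python3 -m jog '[[0,0,0,0,0,0.05],[0,0,0,0,0,0.05],[0,0,0,0,0,0.05]]' |tail -1; python3 m.py
python3 -m jog '[[0,0,0,0,0,0.05],[0,0,0,0,0,0.05],[0,0,0,0,0,0.05]]' |tail -1; python3 m.py
```

```text
width: 0.567
finger_force: 61.0
yaw 2.5051 Mz [-0.151  0.541  0.277] F [-2.2 -0.6  7.3] tq6 0.358 j6 -0.645 tcp [0.5362 0.1982 0.0538]
finger_force: 61.0
yaw 2.4551 Mz [-0.189  0.556  0.262] F [-2.7 -0.9  6.2] tq6 0.335 j6 -0.595 tcp [0.5362 0.1981 0.0538]
finger_force: 61.1
yaw 2.4052 Mz [-0.219  0.593  0.28 ] F [-3.1 -0.7  6.6] tq6 0.336 j6 -0.545 tcp [0.5361 0.1981 0.0538]
finger_force: 61.1
yaw 2.3551 Mz [-0.246  0.692  0.239] F [-3.6 -0.6  6.6] tq6 0.337 j6 -0.495 tcp [0.5361 0.1981 0.0538]
```

```bash
for i in 1 ; do python3 -m jog '[[0,0,0,0,0,0.05],[0,0,0,0,0,0.05],[0,0,0,0,0,0.05]]' |tail -1; python3 m.py; done
python3 -m jog '[[0,0,0,0,0,0.05],[0,0,0,0,0,0.05],[0,0,0,0,0,0.05]]' |tail -1; python3 m.py
python3 -m jog '[[0,0,0,0,0,0.05],[0,0,0,0,0,0.05],[0,0,0,0,0,0.05]]' |tail -1; python3 m.py
```

```text
finger_force: 61.1
yaw 2.3051 Mz [-0.242  0.701  0.19 ] F [-3.8 -1.2  7.2] tq6 0.337 j6 -0.445 tcp [0.5361 0.198  0.0538]
finger_force: 61.1
yaw 2.2552 Mz [-0.304  0.769  0.36 ] F [-3.5 -0.4  7.3] tq6 0.41 j6 -0.395 tcp [0.536  0.198  0.0538]
finger_force: 61.1
yaw 2.2055 Mz [-0.313  0.816  0.458] F [-4.1 -1.7  8.4] tq6 0.538 j6 -0.345 tcp [0.536  0.198  0.0538]
```

```bash
python3 -m jog '[[0,0,0,0,0,0.04],[0,0,0,0,0,0.04],[0,0,0,0,0,0.04]]' |tail -1; python3 m.py
python3 -m jog '[[0,0,0,0,0,0.04],[0,0,0,0,0,0.04],[0,0,0,0,0,0.04]]' |tail -1; python3 m.py
```

```text
finger_force: 61.2
yaw 2.1657 Mz [-0.342  0.817  0.528] F [-4.2 -1.7  7.7] tq6 0.616 j6 -0.305 tcp [0.5359 0.1979 0.0538]
finger_force: 61.2
yaw 2.1259 Mz [-0.392  0.899  0.667] F [-5.3 -3.   8. ] tq6 0.714 j6 -0.266 tcp [0.5358 0.1979 0.0538]
```

```bash
python3 -m jog '[[0,0,0,0,0,0],[0,0,0,0,0,0],[0,0,0,0,0,0]]' |tail -1; python3 m.py;python3 -m jog '[[0,0,0,0,0,0],[0,0,0,0,0,0]]' |tail -1; python3 m.py
```

```text
finger_force: 61.2
yaw 2.1261 Mz [-0.366  0.91   0.609] F [-5.6 -1.8  8.6] tq6 0.636 j6 -0.266 tcp [0.5359 0.1979 0.0538]
finger_force: 61.2
yaw 2.126 Mz [-0.362  0.85   0.644] F [-5.1 -1.7  7.5] tq6 0.635 j6 -0.266 tcp [0.5359 0.1979 0.0538]
```

```bash
python3 -m jog '[[0,0,0,0,0,0.03],[0,0,0,0,0,0.06],[0,0,0,0,0,0.06],[0,0,0,0,0,0.06]]' |tail -1; python3 m.py;python3 -m jog '[[0,0,0,0,0,0],[0,0,0,0,0,0],[0,0,0,0,0,0]]' |tail -1; python3 m.py; python3 -m jog '[[0,0,0,0,0,0],[0,0,0,0,0,0]]' |tail -1; python3 m.py
```

```text
finger_force: 61.2
yaw 2.0663 Mz [-0.456  0.975  0.796] F [-4.9 -2.5  8.7] tq6 0.846 j6 -0.206 tcp [0.5358 0.1978 0.0538]
finger_force: 61.2
yaw 2.0664 Mz [-0.436  0.91   0.77 ] F [-4.3 -2.   7.3] tq6 0.783 j6 -0.206 tcp [0.5358 0.1978 0.0538]
finger_force: 61.2
yaw 2.0664 Mz [-0.486  0.935  0.774] F [-4.8 -3.4  9.2] tq6 0.783 j6 -0.206 tcp [0.5358 0.1978 0.0538]
```

```bash
python3 -m jog '[[0,0,0,0,0,0],[0,0,0,0,0,0],[0,0,0,0,0,0],[0,0,0,0,0,0],[0,0,0,0,0,0],[0,0,0,0,0,0]]' 0
python3 -m jog '[[0,0,-0.01,0,0,0],[0,0,-0.03,0,0,0],[0,0,-0.06,0,0,0],[0,0,-0.09,0,0,0],[0,0,-0.12,0,0,0],[0,0,-0.15,0,0,0],[0,0,-0.17,0,0,0],[0,0,-0.17,0,0,0],[0,0,-0.17,0,0,0],[0,0,-0.17,0,0,0]]'
python3 m.py
python3 - <<'E'
from h import *
s=optics.snapshot("wrist");sc=optics.snapshot("scene")
for n,x in(("w",s),("s",sc)):
    f=x["frame"].astype(int); m=(f[...,0]>90)&(f[...,0]-f[...,1]>60)&(f[...,0]-f[...,2]>60)
    print(n,blobs(m,30),proj(x,[.4547,.2086,.064]))
cv2.imwrite("pics/c8.png",np.hstack([s["frame"],cv2.resize(sc["frame"][150:278,280:376],(288,384))])[:,:,::-1])
E
```

```text
time: 16.12
tcp_pos: [0.5358, 0.1979, 0.052]
orientation: [-1.611, -2.697, 0.0]
wrist_force: [0.4, -1.1, 0.0]
width: 0.999
finger_force: 0.0
time: 16.95
tcp_pos: [0.5354, 0.1978, 0.2213]
orientation: [-1.61, -2.696, 0.002]
wrist_force: [-0.4, 0.6, -0.2]
width: 1.0
finger_force: 0.0
yaw 2.0648 Mz [0.017 0.033 0.06 ] F [-0.4  0.6 -0.2] tq6 0.0 j6 -0.205 tcp [0.5354 0.1978 0.2213]
w [([191, 122, 19, 16, 240], [200.42, 129.59]), ([309, 316, 34, 24, 149], [321.62, 324.33])] [197.91787341 132.30291699]
s [([357, 201, 9, 13, 81], [361.12, 206.65]), ([211, 242, 26, 22, 234], [224.22, 254.02])] [359.52069628 205.83468527]
```

View pics/c8.png

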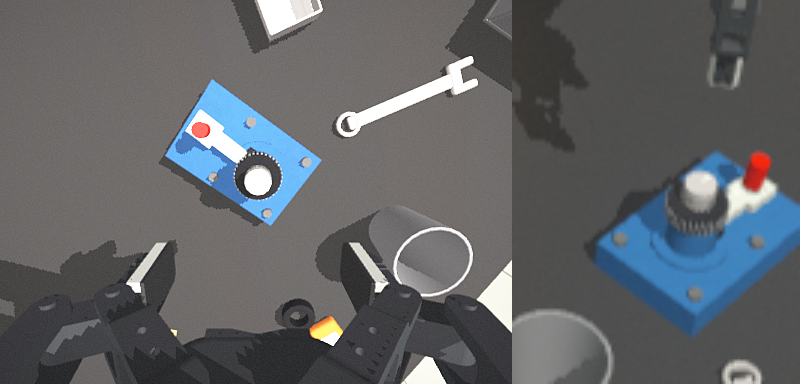

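The pin is standing in the eye (wrist 200,130), the ring is clear of the gripper, and nothing else has moved. I'll do a quick height check, then hand in.

Run:
```python
from h import *
from bench import ticket
s=optics.snapshot("wrist");sc=optics.snapshot("scene")
p,e=tri((s,200.4,129.6),(sc,361.1,206.65)); print(p,e)
if p[2]<.072: print(ticket.finish_job())
```

```text
[0.45549832 0.2131627  0.0647666 ] [np.float64(0.5036434512322554), np.float64(0.5036434512323147)]
the job is handed in; nothing more can be done
None
```

The pin is home in its hole (head centre measured 65 mm above the bench, 64 mm expected), the ring is nipped up to about 0.78 N m, the eye has shifted by roughly 2 to 5 mm (limit 8 mm), the gripper is clear of everything, and the job is handed in.

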